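# Close the pen-tube cassette, pinch its catches and hold it up out of its dock

## Robot

A 7-joint arm with a two-finger parallel gripper is mounted at the origin on the work surface. World frame = base frame: x ahead of the robot, y to its left, z up, the work surface at z = 0. Lengths are in mm, angles in rad, forces in N, time in s.
With the tool pointing down it reaches from about 400 to 925 mm from the base axis. Payload 5.6 kg.
Tool frame: the origin (TCP) lies at the very end of the fingers, on their centre line; the grasp point (between the pads) lies 19 mm behind it; z points along the fingers, y is the line along which they close (so a half turn about z gives the same grasp; the last joint's range is limited). The gripper opens to 85 mm and grips with 20 to 120 N. Pads are 22 mm wide; open, the fingers measure 114 mm over their backs; the gripper's body (76 mm by 85 mm) begins 54 mm behind the grasp point. The pads swing forward as they close: fully open they stand 13 mm farther back than shut.
Start: joints at [-1.312, 0.468, -0.012, 1.603, 0.006, 1.071, -0.056], TCP at [193.246, 620.616, 231.29] pointing down, gripper open.
Joint ranges: [-2.53, 2.53], [-0.31, 2.02], [-1.57, 1.55], [0.28, 2.44], [-1.29, 4.43], [0.15, 1.84], [-2.92, 2.92]. Speed limits (rad/s): [2.57, 2.57, 3.14, 3.14, 3.14, 3.14, 3.14].

## Interface

Orientations are given as a unit quaternion [x, y, z, w].
In Python, from rig import get_state, get_image, camera_model, finish_job gives the robot as it stands.
- The arm moves only by the shell command python3 -m handwheel 'ROWS' [OPENING]. ROWS is a JSON object of lists of equal length, an entry for each row: "linear": the shift along the tool's x, y, z scaled (see below), a list of three; "twist": the turn about the tool's z scaled (see below). A call has exactly 10 rows; each row shifts and turns the commanded pose from where the row before left it, along the tool's axes as they then stand; what a row does not reach is not made up. The controller multiplies each number of a shift by 0.03 m and each number of a turn by 0.08 rad. A row lasts 1/12 s, in which the tool goes at most 41.7 mm and 7.16 degrees, less where a joint would pass 70% of its speed; a pose out of reach is approached as far as the arm can. A call with a number of a shift or a turn outside -1 to 1 is refused whole. A call with a gripper value outside its range is refused whole. OPENING is the closure, from -1 (fully open) to 1 (shut), set as the call begins (- or left out, the last holds). The fingers move at their own pace and stop on an object; the grip force is fixed at half the most. Time passes only in rows, so rows that do not move let the fingers close, or fill a call up. It gives the time, the measured TCP pose, the force, the opening and the grip force at its end, in the units of the state.
- get_state(): the state, without advancing time (a new reading comes with each control period).
- get_image(name): name is "scene" or "top"; returns the picture (400x640x3 uint8, red, green, blue); there is no depth.
- camera_model(name): a dict with "K" (3x3 intrinsics, pixels), "rvec" (rotation vector, rad) and "tvec" (3), from world to camera coordinates, as OpenCV has them. Camera axes: x right, y down, z forward; pixel columns grow to the right and rows downward; lengths in mm; the calibration is good to about 2 mm. A picture is of the moment at which its call begins. camera_model takes no time and is no camera call.
- finish_job(): hands the job in; it is judged then, once.
The state is a dict: "clock": time; "qpos": joint angles; "joint_vel": joint speeds; "effort": joint torques, N m; "tcp_pos": TCP position; "ee_rot": TCP orientation; "ft_force": force on the tool from outside, world axes, zero at the start; "moment": the same for the moment, N m; "grip_width": finger opening in mm; "grip_force": force on a finger pad.
Only numpy, scipy, OpenCV 4.12 (cv2) and the standard library are available. Lean on these libraries where they do the work, as an engineer would, in place of code of your own. Each camera call takes 0.05 s, during which the arm holds its last target. There are 200 camera calls.

## Task

The cassette of pen tubes in the aluminium dock has been loaded: swing its hinged lid fully shut while it still sits latched in the dock. Then pinch the two side catches together, so that both teeth let go, lift the cassette straight out, and finish while still pinching it and holding it still and upright, about 10 cm above where it sat and touching nothing else. Leave the other things on the bench where they are.

Things in the scene. Friction and masses are not known exactly. Their poses are not given: they have to be found in the camera images.
- cassette_mid (a point): the grasp centre of the cassette: a plain grey plastic box, 100 mm long (its x), 46 mm wide (its y), 78 mm high, open at the top, with five brass tubes in a row inside. This point lies midway between the two catch pads, 52 mm above the cassette's underside (62 mm above the bench while docked), 26 mm below its rim. Axes: x along the length towards the lid hinge, y across to the left catch, z up. About 0.3 kg with lid and catches, its weight centred near this point
- cassette: the same cassette, origin at the centre of its underside, same axes; docked, the underside is 10 mm above the bench and its lowest 24 mm stand in the dock's pocket with 1.5 mm play all round
- lid (a joint): angle (rad) of the cassette's lid: 0 fully shut, up to 1.5 open (about upright). Grey plate 108 mm long from the hinge, 46 mm wide, 4 mm thick. A stiff hinge: it stays where left and needs about 0.5 N at its free end to move; there is no latch
- lid_hinge (a point): the lid's hinge axis (parallel to the cassette's y) at mid-width and mid-thickness of the plate, at the +x end of the cassette, 80 mm above its underside (90 mm above the bench docked). Shut, the plate runs from here towards the cassette's -x and overhangs the front by 8 mm; it opens upwards, and its outer face then looks to +x, so it is shut by pushing that face over towards -x and down
- catch_left (a joint): inward travel (m) of the catch on the cassette's +y side: 0 sprung out, 0.008 pressed to its stop. Its pad is 32 mm long (x), 30 mm high, centred at the height of cassette_mid, and stands out 8 mm from the side. Let out, its tooth hooks under the dock's lip; pressed 6 mm or more, the tooth is free. Spring 1.2 N rising to 3.6 N; grip with 15 to 30 N
- catch_right (a joint): the same for the opposed catch on the -y side. Over both pads the width is 62 mm let out and 46 mm fully pinched
- dock: the fixed aluminium dock under the cassette, origin at the centre of its underside, axes as the cassette's while it is docked: base plate 150 x 116 x 10 mm, around the cassette a low wall 124 x 69 mm outside whose top is 34 mm above the bench (12 mm below the catch pads)
- pen0: loose pen, 12 mm across, 125 mm long, lying on the low white fluted tray (200 x 130 x 14 mm); leave alone
- pen1: another such pen on the tray; leave alone
- pen2: another such pen on the tray; leave alone
- pen_block: 36 mm wooden cube with a stick leaning out of it, 105 mm tall in all, standing just beyond the dock's +x end; origin under its centre; leave alone
- jar: lidded glass jar, 54 mm across, 65 mm tall; origin under its centre; leave alone
- tin: tin, 76 mm across, 90 mm tall; origin under its centre; leave alone
- screwdriver: screwdriver lying on the bench; leave alone
- brush: brush lying on the bench; leave alone
Things that resemble listed ones, but are neither listed nor needed, are in the scene too. Leave any red or turquoise look-alike of the cassette alone.

How it is judged:
By the outcome, as a careful person would: the job done as asked, in the order asked, and still so for the second after the job is handed in, while the arm keeps its last pose, push and grip.
It also fails if it takes over 53 s, if anything falls off the work surface, if the arm or the gripper's body presses on something with over 40 N, if the wrist force passes 120 N, or if a joint passes its speed limit or range.

## Working session

There is one attempt and no reset: what is moved stays moved. The work goes in short steps, Python scripts to look and compute and a shell command to move; the robot and the scene stay as the last step left them, time stands still between calls to the robot, and variables do not carry over. Pictures are saved under pics/ and viewed, at most 10 in all, crops included, and the job is handed in when it is done.

```bash
mkdir -p pics; python3 - <<'E'
from rig import *
import cv2
s=get_state();print({k:s[k] for k in('clock','tcp_pos','ee_rot','grip_width')})
for n in('scene','top'):
    im=get_image(n);cv2.imwrite(f'pics/{n}0.png',cv2.cvtColor(im,cv2.COLOR_RGB2BGR));print(camera_model(n))
E
```

```text
{'clock': 0.0, 'tcp_pos': array([193.14221624, 620.06653262, 230.32093551]), 'ee_rot': array([ 1.50371293e-01,  9.88629195e-01, -8.86477874e-04, -4.92244702e-05]), 'grip_width': 85.36180067417446}
{'K': array([[406.06835184,   0.        , 323.161753  ],
       [  0.        , 406.06835184, 201.22346672],
       [  0.        ,   0.        ,   1.        ]]), 'rvec': array([ 1.73488616,  1.55719335, -0.76142334]), 'tvec': array([ -34.69666401, -288.01387286, 1639.78702717])}
{'K': array([[474.65549914,   0.        , 317.64145634],
       [  0.        , 474.65549914, 200.82249138],
       [  0.        ,   0.        ,   1.        ]]), 'rvec': array([ 2.13516391, -2.12161129,  0.18363876]), 'tvec': array([ -13.32306627,  563.14703712, 1258.00807488])}
```

View pics/scene0.png

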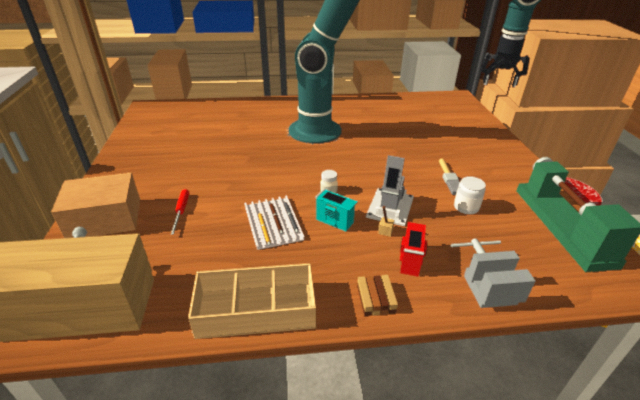

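View pics/top0.png

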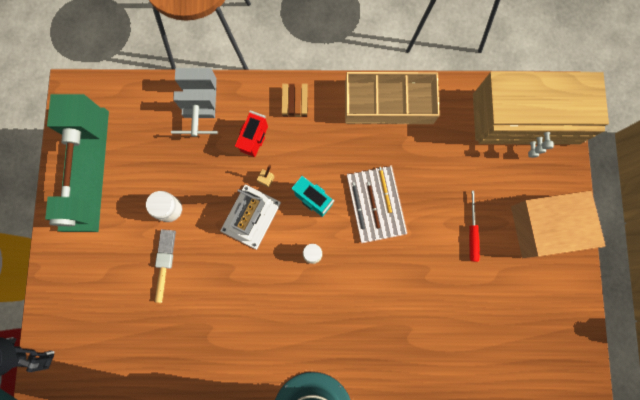

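Candidates are the grey cassette in the aluminium dock (top 250,215; scene 393,190), the turquoise look-alike (top 313,195; scene 336,210) and the red one (top 251,133; scene 413,248). I choose the grey one and check it in one close crop.

```bash
cat > h.py <<'E'
import numpy as np,cv2
from rig import *
def ray(n,u,v):
    c=camera_model(n);R=cv2.Rodrigues(c['rvec'])[0]
    return -R.T@c['tvec'],R.T@np.linalg.inv(c['K'])@np.array([u,v,1.])
def onz(n,u,v,z):
    o,d=ray(n,u,v);return o+d*(z-o[2])/d[2]
def proj(n,P):
    c=camera_model(n);return cv2.projectPoints(np.float64(P).reshape(-1,3),c['rvec'],c['tvec'],c['K'],None)[0][:,0]
def crop(im,x,y,w,h,f):
    return cv2.resize(cv2.cvtColor(im[y:y+h,x:x+w],cv2.COLOR_RGB2BGR),None,fx=f,fy=f,interpolation=cv2.INTER_CUBIC)
E
python3 - <<'E'
import cv2,numpy as np
from h import crop
a=cv2.imread('pics/top0.png')[:,:,::-1];b=cv2.imread('pics/scene0.png')[:,:,::-1]
cv2.imwrite('pics/c0.png',np.hstack([crop(a,210,160,80,100,5),crop(b,355,145,80,100,5)]))
E
```

```text
(no output)
```

View pics/c0.png

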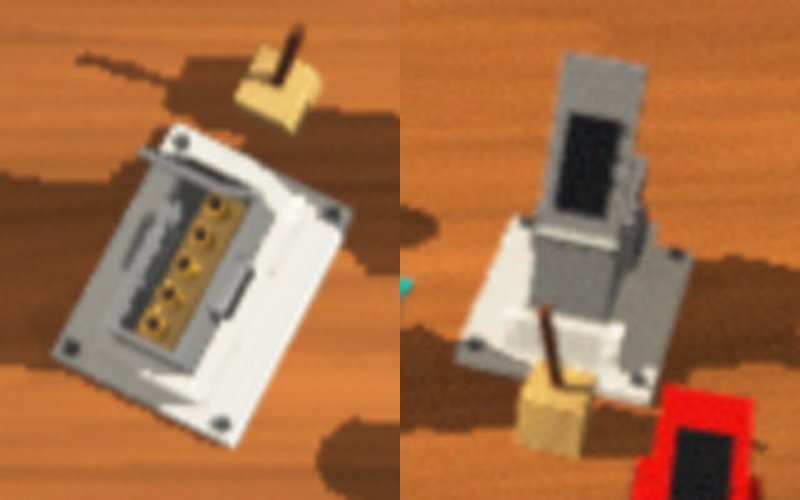

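The crop shows the grey cassette with five brass tubes and its lid upright at the pen-block end. In crop pixels the dock base corners are at (178,123), (353,208), (235,448) and (52,356).

```bash
python3 - <<'E'
from h import *
c=np.array([[178,123],[353,208],[235,448],[52,356]])/5+[210,160]-.4
P=np.array([onz('top',u,v,10) for u,v in c])[:,:2]
print(P.round(1));ctr=P.mean(0)
x=((P[0]+P[1])-(P[2]+P[3]))/2;y=(P[0]+P[3]-P[1]-P[2])/2
print('ctr',ctr,'len',np.linalg.norm(x),np.linalg.norm(y))
ya=np.degrees(np.arctan2(x[1],x[0]));yb=np.degrees(np.arctan2(y[1],y[0]))-90;print(ya,yb)
# tube row check: tubes inner at rim height (~z 80?), crop px
t=np.array([[216,205],[153,325]])/5+[210,160]-.4
print('tubes',[onz('top',u,v,80)[:2].round(1) for u,v in t])
# rim corners of the cassette z=88
t=np.array([[112,330],[185,368],[272,210]])/5+[210,160]-.4
print('rim',[onz('top',u,v,88)[:2].round(1) for u,v in t])
b=np.array([[265,60],[320,80],[297,132],[237,98]])/5+[210,160]-.4
print('block',[onz('top',u,v,36)[:2].round(1) for u,v in b])
# lid top edge in scene crop right: two upper corners
t=np.array([[168,53],[247,66]])/5+[355,145]-.4
for yaw in [np.radians((ya+yb)/2)]:
    X=np.array([np.cos(yaw),np.sin(yaw)]);Y=np.array([-X[1],X[0]])
    for a in np.arange(0.9,1.55,.1):
        h=np.r_[ctr+50*X,90];e=h+108*np.r_[-X*np.cos(a),np.sin(a)]
        print(round(a,2),proj('scene',[e+23*np.r_[Y,0],e-23*np.r_[Y,0]]).round(1).tolist(),proj('top',[e+23*np.r_[Y,0],e-23*np.r_[Y,0]]).round(1).tolist())
print(t, 'top lid obs',np.array([[140,152],[247,190]])/5+[210,160])
s=get_state();r=cv2.Rodrigues
from scipy.spatial.transform import Rotation as R
print(R.from_quat(s['ee_rot']).as_matrix().round(3))
E
```

```text
[[617.2 197.7]
 [568.5  96.7]
 [432.1 159.8]
 [483.  264.1]]
ctr [525.18662122 179.58334878] len 149.94737035145153 114.12844500859784
-25.572637931173023 -25.87177044569249
tubes [array([557.3, 164.6]), array([492.2, 196.2])]
rim [array([488.4, 216.5]), array([468.4, 177.2]), array([553.4, 133.4])]
block [array([648.2, 145.8]), array([636.8, 114.6]), array([606.9, 126.8]), array([626.2, 160.9])]
0.9 [[406.2, 155.6], [390.1, 152.7]] [[229.7, 208.8], [246.2, 216.8]]
1.0 [[406.0, 155.2], [389.7, 152.2]] [[230.9, 205.2], [247.4, 213.3]]
1.1 [[405.7, 155.1], [389.3, 152.2]] [[232.3, 201.5], [248.9, 209.6]]
1.2 [[405.3, 155.4], [388.7, 152.4]] [[233.9, 197.6], [250.5, 205.7]]
1.3 [[404.8, 156.1], [388.1, 153.1]] [[235.6, 193.7], [252.2, 201.8]]
1.4 [[404.2, 157.3], [387.4, 154.2]] [[237.4, 189.7], [254.1, 197.8]]
1.5 [[403.6, 158.8], [386.6, 155.7]] [[239.4, 185.7], [256.0, 193.8]]
[[388.2 155.2]
 [404.  157.8]] top lid obs [[238.  190.4]
 [259.4 198. ]]
[[-0.955  0.297 -0.   ]
 [ 0.297  0.955 -0.002]
 [-0.    -0.002 -1.   ]]
```

The cassette is centred at (525,180), yaw −25.7°, with the lid at about 1.4 rad. With the tool turned −8.4°, tool x points along the cassette's −x, which is the direction to push the lid.

```bash
python3 -m handwheel '{"linear":[[0,0,-0.3],[0,0,-0.4],[-0.5,-0.2,0],[-0.9,-0.4,0],[-0.95,-0.42,0],[-0.95,-0.42,0],[-0.95,-0.42,0],[-0.95,-0.42,0],[-0.95,-0.42,0],[-0.95,-0.42,0]],"twist":[0.9,0.93,0,0,0,0,0,0,0,0]}' 1
python3 -m handwheel '{"linear":[[-0.95,-0.42,0],[-0.95,-0.42,0],[-0.95,-0.42,0],[-0.95,-0.42,0],[-0.95,-0.42,0],[-0.95,-0.42,0],[-0.95,-0.42,0],[-0.95,-0.42,0],[-0.6,-0.3,0],[-0.3,-0.1,0]],"twist":[0,0,0,0,0,0,0,0,0,0]}'
cat >> h.py <<'E'
from scipy.spatial.transform import Rotation as Ro
C=np.array([525.2,179.6]);yaw=np.radians(-25.7);X=np.array([np.cos(yaw),np.sin(yaw)]);Y=np.array([-X[1],X[0]])
def where():
    s=get_state();d=s['tcp_pos'][:2]-C;M=Ro.from_quat(s['ee_rot']).as_matrix()
    print('t%.2f cass x %.1f y %.1f z %.1f'%(s['clock'],d@X,d@Y,s['tcp_pos'][2]),'yaw err deg %.2f'%np.degrees(np.arctan2(M[1,1],M[0,1])-yaw-np.pi/2),'F',s['ft_force'].round(1),'w %.1f g %.1f'%(s['grip_width'],s['grip_force']))
E
python3 -c "from h import *;where()"
```

```text
clock: 0.93
tcp_pos: [345.9, 441.1, 251.6]
ee_rot: [0.222, 0.975, -0.001, 0.0]
ft_force: [1.9, -0.3, 0.2]
grip_width: 0.2
grip_force: 0.0
clock: 1.77
tcp_pos: [527.2, 226.6, 251.7]
ee_rot: [0.224, 0.975, -0.001, 0.0]
ft_force: [-0.3, -0.9, 0.2]
grip_width: -0.6
grip_force: 0.0
t1.77 cass x -18.6 y 43.2 z 251.7 yaw err deg -0.22 F [-0.3 -0.9  0.2] w -0.6 g 0.0
```

```bash
python3 -m handwheel '{"linear":[[-0.8,-0.36,0],[-0.8,-0.36,0],[-0.8,-0.36,0],[-0.7,-0.26,0],[-0.3,-0.1,0],[0,0,0.5],[0,0,0.8],[0,0,0.8],[0,0,0.6],[0,0,0.3]],"twist":[0,0,0,0,0,0,0,0,0,0]}'
python3 - <<'E'
from h import *
where()
a=get_image('top');b=get_image('scene')
cv2.imwrite('pics/c1.png',np.hstack([crop(a,210,160,80,100,5),crop(b,355,125,80,100,5)]))
E
```

```text
clock: 2.6
tcp_pos: [596.3, 149.5, 159.3]
ee_rot: [0.221, 0.975, -0.001, -0.002]
ft_force: [0.0, -0.1, 0.0]
grip_width: -0.1
grip_force: 0.0
t2.60 cass x 77.1 y 3.7 z 159.3 yaw err deg 0.15 F [ 0.  -0.1  0. ] w -0.1 g 0.0
```

View pics/c1.png

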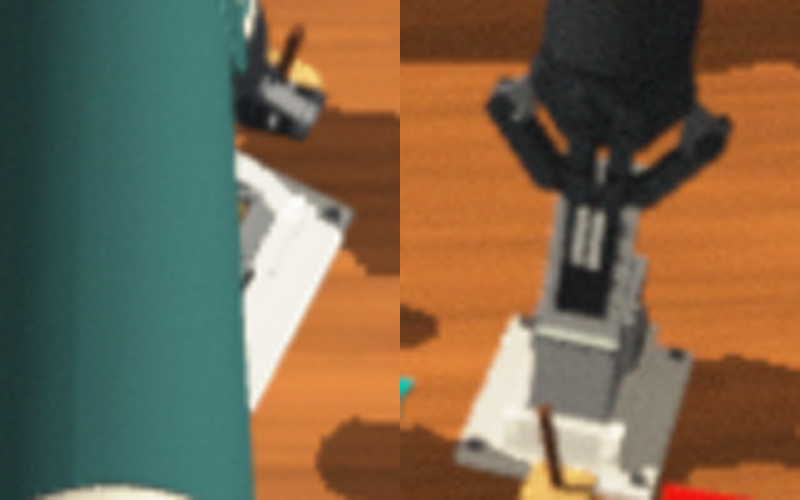

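```bash
python3 -m handwheel '{"linear":[[0.5,-0.12,0],[0.4,0,0],[0.47,0,0.05],[0.43,0,0.2],[0.38,0,0.3],[0.32,0,0.38],[0.24,0,0.38],[0.16,0,0.4],[0.04,0,0.2],[0,0,0]],"twist":[0,0,0,0,0,0,0,0,0,0]}'
python3 - <<'E'
from h import *
where()
E
```

```text
clock: 3.53
tcp_pos: [516.9, 184.4, 104.8]
ee_rot: [0.222, 0.975, -0.0, -0.0]
ft_force: [-0.7, 0.3, -0.1]
grip_width: 0.0
grip_force: 0.0
t3.53 cass x -9.6 y 0.7 z 104.8 yaw err deg 0.11 F [-0.7  0.3 -0.1] w 0.0 g 0.0
```

```bash
python3 -m handwheel '{"linear":[[0.25,0,0.05],[0.25,0,0.1],[0,0,0.1],[0,0,0.08],[0,0,0.05],[0,0,0.03],[0,0,0.02],[0,0,0],[0,0,0],[0,0,0]],"twist":[0,0,0,0,0,0,0,0,0,0]}'
python3 -c "from h import *;where()"
```

```text
clock: 4.37
tcp_pos: [504.4, 190.0, 92.1]
ee_rot: [0.222, 0.975, 0.0, 0.0]
ft_force: [0.3, 0.2, 0.8]
grip_width: -0.1
grip_force: 0.2
t4.37 cass x -23.3 y 0.3 z 92.1 yaw err deg 0.00 F [0.3 0.2 0.8] w -0.1 g 0.2
```

```bash
python3 -m handwheel '{"linear":[[0,0,0.02],[0,0,0.02],[0,0,0.02],[0,0,0],[0,0,0],[0,0,0],[0,0,0],[0,0,0],[0,0,0],[0,0,0]],"twist":[0,0,0,0,0,0,0,0,0,0]}'
python3 -c "from h import *;where()"
```

```text
clock: 5.2
tcp_pos: [504.5, 190.1, 91.7]
ee_rot: [0.222, 0.975, 0.0, 0.0]
ft_force: [-3.5, -1.8, 12.5]
grip_width: 0.1
grip_force: 6.4
t5.20 cass x -23.3 y 0.5 z 91.7 yaw err deg 0.01 F [-3.5 -1.8 12.5] w 0.1 g 6.4
```

```bash
python3 -m handwheel '{"linear":[[0,0,-0.3],[0,0,-0.8],[0,0,-0.9],[0,0,-0.9],[0,0,-0.6],[0,0,0],[-0.3,0,0],[-0.3,0,0],[-0.18,0,0],[0,0,0]],"twist":[0,0,0,0,0,0,0,0,0,0]}' -1
python3 - <<'E'
from h import *
where()
a=get_image('top');b=get_image('scene')
cv2.imwrite('pics/c2.png',np.hstack([crop(a,210,160,80,100,5),crop(b,355,145,80,100,5)]))
E
```

```text
clock: 6.03
tcp_pos: [526.3, 178.4, 194.1]
ee_rot: [0.223, 0.975, -0.001, -0.0]
ft_force: [0.5, 0.7, 0.8]
grip_width: 85.5
grip_force: 0.0
t6.03 cass x 1.5 y -0.7 z 194.1 yaw err deg -0.12 F [0.5 0.7 0.8] w 85.5 g 0.0
```

View pics/c2.png

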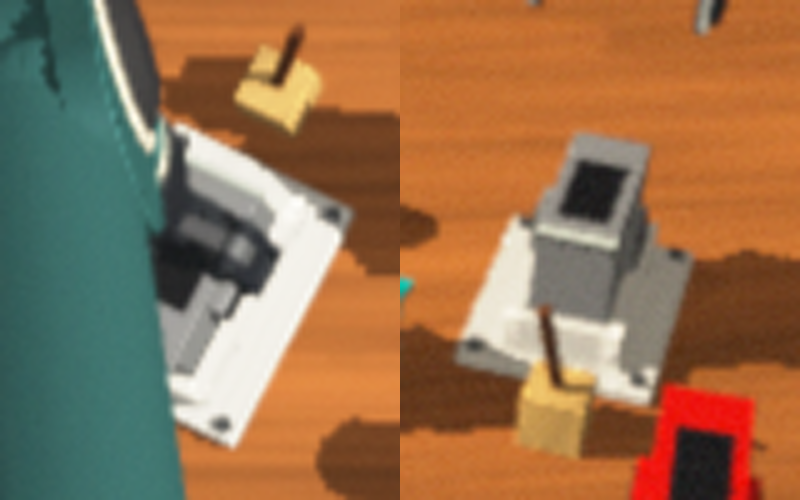

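The lid lies shut, with its free-end corners at scene crop (578,133) and (650,147), and the pen block hasn't moved. I check the cassette centre with those corners.

```bash
python3 - <<'E'
from h import *
for u,v in [(178,133),(250,146)]:
    p=onz('scene',u/5+355-.4,v/5+145-.4,92)[:2]-C;print(p@X,p@Y)
E
```

```text
-51.76511975559295 -20.286541389867782
-52.63711606184853 23.38784805127602
```

```bash
python3 -m handwheel '{"linear":[[0.05,0.05,0.3],[0,0,0.6],[0,0,0.7],[0,0,0.7],[0,0,0.7],[0,0,0.7],[0,0,0.6],[0,0,0.4],[0,0,0.2],[0,0,0.0]],"twist":[0,0,0,0,0,0,0,0,0,0]}'
python3 -c "from h import *;where()"
```

```text
clock: 6.97
tcp_pos: [523.5, 181.8, 46.8]
ee_rot: [0.222, 0.975, -0.001, -0.001]
ft_force: [-0.1, 0.2, -0.1]
grip_width: 85.5
grip_force: 0.0
t6.97 cass x -2.5 y 1.2 z 46.8 yaw err deg 0.03 F [-0.1  0.2 -0.1] w 85.5 g 0.0
```

```bash
python3 -m handwheel '{"linear":[[-0.06,0,0.1],[0,0,0.07],[0,0,0],[0,0,0],[0,0,0],[0,0,0],[0,0,0],[0,0,0],[0,0,0],[0,0,0]],"twist":[0,0,0,0,0,0,0,0,0,0]}'
python3 -m handwheel '{"linear":[[0,0,0],[0,0,0],[0,0,0],[0,0,0],[0,0,0],[0,0,0],[0,0,0],[0,0,0],[0,0,0],[0,0,0]],"twist":[0,0,0,0,0,0,0,0,0,0]}' -0.1
python3 -c "from h import *;where()"
```

```text
clock: 7.8
tcp_pos: [526.2, 181.2, 43.2]
ee_rot: [0.222, 0.975, 0.0, 0.0]
ft_force: [-0.4, -0.5, -0.2]
grip_width: 85.3
grip_force: 0.0
clock: 8.63
tcp_pos: [526.1, 180.6, 43.5]
ee_rot: [0.223, 0.975, -0.0, -0.0]
ft_force: [-1.7, -3.4, 4.7]
grip_width: 47.1
grip_force: 4.7
t8.63 cass x 0.4 y 1.3 z 43.5 yaw err deg -0.02 F [-1.7 -3.4  4.7] w 47.1 g 4.7
```

```bash
python3 -m handwheel '{"linear":[[0,0,0],[0,0,0],[0,0,0],[0,0,0],[0,0,0],[0,0,0],[0,0,0],[0,0,0],[0,0,0],[0,0,0]],"twist":[0,0,0,0,0,0,0,0,0,0]}' 0.0
python3 -c "from h import *;where()"
```

```text
clock: 9.47
tcp_pos: [525.9, 180.2, 43.9]
ee_rot: [0.223, 0.975, -0.0, -0.0]
ft_force: [-3.6, -4.1, 10.2]
grip_width: 44.0
grip_force: 59.4
t9.47 cass x 0.4 y 0.9 z 43.9 yaw err deg -0.05 F [-3.6 -4.1 10.2] w 44.0 g 59.4
```

The grip is 59 N, above the advised 15–30 N, so I ease it slightly.

```bash
python3 -m handwheel '{"linear":[[0,0,0],[0,0,0],[0,0,0],[0,0,0],[0,0,0],[0,0,0],[0,0,0],[0,0,0],[0,0,0],[0,0,0]],"twist":[0,0,0,0,0,0,0,0,0,0]}' -0.065
python3 -c "from h import *;where()"
```

```text
clock: 10.3
tcp_pos: [526.1, 180.5, 43.5]
ee_rot: [0.222, 0.975, -0.0, -0.0]
ft_force: [-1.0, -2.6, 6.0]
grip_width: 45.7
grip_force: 14.0
t10.30 cass x 0.4 y 1.2 z 43.5 yaw err deg -0.01 F [-1.  -2.6  6. ] w 45.7 g 14.0
```

```bash
python3 -m handwheel '{"linear":[[0,0,0],[0,0,0],[0,0,0],[0,0,0],[0,0,-0.03],[0,0,-0.05],[0,0,-0.08],[0,0,-0.08],[0,0,0],[0,0,0]],"twist":[0,0,0,0,0,0,0,0,0,0]}' -0.045
python3 -c "from h import *;where()"
```

```text
clock: 11.13
tcp_pos: [526.2, 181.3, 50.4]
ee_rot: [0.222, 0.975, 0.0, 0.0]
ft_force: [-0.3, 0.2, -3.3]
grip_width: 45.5
grip_force: 25.0
t11.13 cass x 0.1 y 2.0 z 50.4 yaw err deg 0.03 F [-0.3  0.2 -3.3] w 45.5 g 25.0
```

The wrist carries only the cassette's weight (3.3 N) and the grip is 25 N, so the teeth are free. I raise it the rest of the way.

```bash
python3 -m handwheel '{"linear":[[0,0,-0.15],[0,0,-0.25],[0,0,-0.4],[0,0,-0.45],[0,0,-0.5],[0,0,-0.5],[0,0,-0.4],[0,0,-0.25],[0,0,-0.15],[0,0,-0.05]],"twist":[0,0,0,0,0,0,0,0,0,0]}'
python3 -m handwheel '{"linear":[[0,0,0],[0,0,0],[0,0,0],[0,0,0],[0,0,0],[0,0,0],[0,0,0],[0,0,0],[0,0,0],[0,0,0]],"twist":[0,0,0,0,0,0,0,0,0,0]}'
python3 - <<'E'
from h import *
where()
a=get_image('top');b=get_image('scene')
cv2.imwrite('pics/c3.png',np.hstack([crop(a,210,160,80,100,5),crop(b,355,125,80,100,5)]))
E
```

```text
clock: 11.97
tcp_pos: [526.5, 181.3, 144.4]
ee_rot: [0.222, 0.975, 0.0, 0.001]
ft_force: [-0.6, 0.1, -4.3]
grip_width: 45.0
grip_force: 25.0
clock: 12.8
tcp_pos: [526.2, 181.2, 143.4]
ee_rot: [0.222, 0.975, 0.0, 0.0]
ft_force: [0.1, 0.1, -3.9]
grip_width: 45.0
grip_force: 25.0
t12.80 cass x 0.2 y 1.9 z 143.4 yaw err deg 0.02 F [ 0.1  0.1 -3.9] w 45.0 g 25.0
```

View pics/c3.png

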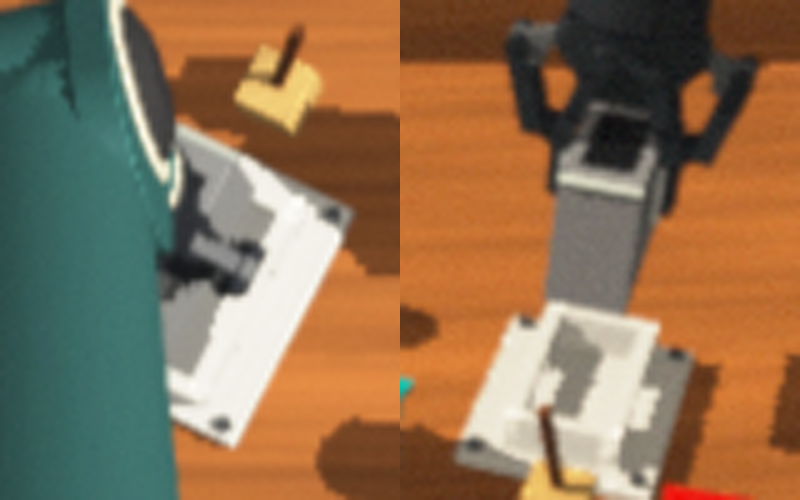

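The cassette hangs upright above the empty dock with its lid shut (scene crop about 605,200), and the block hasn't moved. I hand in.

```bash
python3 -c "from rig import *;print(finish_job())"
```

```text
the job is handed in; nothing more can be done
None
```

The job is handed in at about 13 s: the lid was shut while the cassette was docked, and the cassette was then pinched at 25 N, lifted straight out and held still and upright about 10 cm above the dock.

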